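# Set a gel cassette in the casting stand and hold the spring clip open round its edge

### The job

Take the gel cassette out of the draining rack and stand it fully home, upright, in the slot of the casting stand. Then pick up the spring clip, squeeze it wide open, bring its jaws round the cassette's free side edge (the one at the stand's open end) about half way up, one jaw on either side, clear of the glass, and finish holding it there, gaping and still, so that I can square up the plates before it closes: the program ends with the clip still squeezed open in the gripper. Do not knock the glass or let the clip snap shut on it, and leave the comb, the dropper bottle and the vial where they are.

Things in the scene. Friction and masses are not known exactly. Their poses are not given: they have to be found in the camera images.
- cassette: Gel cassette, loose, 180 g, one rigid block 10 (x) by 100 (y) by 90 mm (z): a clear glass plate (-x) and a white ceramic plate (+x), 4 mm each, grey spacer strips between them at the side edges. Stands on a 100 mm edge in the draining rack. Origin: centre of its underside, z up. It may stand in the stand either way round.
- drain_rack: Draining rack, fixed, white plastic, base 150 (x) by 112 (y) by 8 mm, origin under its centre. Seven rows (20 mm apart along x) of two thin posts, 7 mm thick, tops 48 mm above the table, at y = -36 and +36 mm. The cassette stands on the base in the 13 mm slot at x = -30 mm, width along y. A spare single white plate leans in the slot at x = +50 mm; leave it.
- casting_stand: Casting stand, fixed, grey plastic, base 80 (x) by 136 (y) by 14 mm, origin under its centre. A flared slot along y, 13 mm wide in x, takes the cassette: low rails (tops 41 mm above the table, y = -50 to +38 mm) and at the +y end a tall U channel (inner end wall y = +54 mm, top 91 mm above the table). The -y end is open: only a low stop (inner face y = -53 mm, 6 mm tall).
- stand_seat (a point): Centre of the slot's floor in the casting stand, 14 mm above the stand's underside, where the centre of the cassette's underside belongs; axes as the stand's. Play for the cassette: 1.5 mm each way across (x), about 3 mm each way along (y).
- clip: Steel spring clip like a big clothes peg, loose, 65 g, lying on its side, 26 mm high. Origin: on the upright pivot axis, at the underside; x points to the jaws (reach 50 mm), z up; the two flat tails reach 43 mm behind (-x) and are squeezed together to open the jaws. Shut: symmetrical about x, 44 mm over the tail ends. The body is the +y half and turns with it as the clip opens.
- clip_arm (a joint): Opening of the clip: angle between its halves, 0 shut (start) to 0.50 rad (stop). At 0.50 the tails are parallel, 24 mm over their outsides, the lips 23 mm apart, and the clip is symmetrical about the line midway between the tails. The spring pushes back at the tail ends with about 3 N shut, 8 N fully open.
- lip_a (a point): Middle of the gripping face of the clip's +y jaw, 46 mm ahead of the pivot, 13 mm above the underside.
- lip_b (a point): The same on the other jaw; the two meet when the clip is shut.
- comb: Bystander: white plastic gel comb lying flat, 92 by 37 by 6 mm, loose. Origin: about the middle of its underside.
- dropper_bottle: Bystander: small dropper bottle with a blue collar and black tip, 27 mm across, 86 mm tall, loose. Origin: centre of its underside.
- vial_white: Bystander: small white vial, 20 mm across, 42 mm tall, loose. Origin: centre of its underside.
There are look-alikes about, which are no part of the job. Leave any orange or purple look-alike of the clip alone.

How it is judged:
On the way, in this order (a step that is already met when the one before it is completed fails the run):
1. the cassette stands fully home in the casting stand, let go (horizontal distance between cassette and stand_seat below 0.006 m and z of cassette in the frame of stand_seat below 0.003 m and angle between cassette's own z axis and vertical below 0.07 rad and angle between the y axis of cassette and the y axis of casting_stand, either way round below 0.07 rad and contact force between the fingers and cassette below 0.2 N), for 0.2 s.
2. the clip is in the fingers, lifted and squeezed wide open (height (world z) of clip above 0.02 m and contact force between the fingers and clip above 1 N and value of joint clip_arm above 0.4 rad), for 0.2 s.
At the end, for the whole second after the job is handed in: Cassette home in the stand (6 mm, foot within 3 mm of the floor, 0.07 rad), untouched. Clip held in the fingers, open over 0.4 rad, still, touching only them; its lips 30-70 mm above the cassette's foot, 6 mm or more past its free side edge, one on each side, 1.5 mm clear of it (all of step 1 and contact force between the arm and cassette below 0.2 N and contact force between the fingers and clip above 1 N and value of joint clip_arm above 0.4 rad and contact force between clip and cassette below 0.5 N and contact force between clip and casting_stand below 0.5 N and linear speed of clip below 0.02 m/s and y of lip_a in the frame of casting_stand between -0.044 and -0.02 m and y of lip_b in the frame of casting_stand between -0.044 and -0.02 m and z of lip_a in the frame of cassette between 0.03 and 0.07 m and z of lip_b in the frame of cassette between 0.03 and 0.07 m and ((x of lip_a in the frame of cassette above 0.0065 m and x of lip_b in the frame of cassette below -0.0065 m) or (x of lip_a in the frame of cassette below -0.0065 m and x of lip_b in the frame of cassette above 0.0065 m))); the arm keeps its last pose, push and grip.
It fails at once if the clip knocks the cassette or snaps shut on it (contact force between clip and cassette above 5 N).
It fails at once if the cassette is tipped over (angle between cassette's own z axis and vertical above 0.5 rad).
It fails at once if the comb is disturbed (distance of comb from where it was at the start of the episode above 0.02 m).
It fails at once if the dropper bottle is disturbed (distance of dropper_bottle from where it was at the start of the episode above 0.02 m).
It fails at once if the vial is disturbed (distance of vial_white from where it was at the start of the episode above 0.02 m).
It also fails if it takes over 58 s, if anything falls off the work surface, if the arm or the gripper's body presses on something with over 40 N, if the wrist force passes 120 N, or if a joint passes its speed limit or range.

### The arm

A 6-joint arm with a two-finger parallel gripper is mounted at the origin on a cart in front of the work surface, level with it; the furniture and walls round the work are solid. World frame = base frame: x ahead of the robot, y to its left, z up, the work surface at z = 0. Lengths are in m, angles in rad, forces in N, time in s.
With the tool pointing down it reaches from about 0.25 to 0.775 m from the base axis. Payload 4 kg.
Tool frame: the origin (TCP) lies at the very end of the fingers, on their centre line; the grasp point (between the pads) lies 19 mm behind it; z points along the fingers, y is the line along which they close (so a half turn about z gives the same grasp; the last joint's range is limited). The gripper opens to 85 mm and grips with 20 to 120 N. Pads are 22 mm wide; open, the fingers measure 114 mm over their backs; the gripper's body (76 mm by 85 mm) begins 54 mm behind the grasp point. The pads swing forward as they close: fully open they stand 13 mm farther back than shut.
Start: joints at [-1.222, 0.087, 1.371, -0, 1.684, -0.103], TCP at [0.24, -0.495, 0.231] pointing down, gripper open.
Joint ranges: [-3.1, 3.1], [-0.76, 2.03], [0.27, 2.55], [-1.08, 4.22], [0.17, 2.65], [-2.57, 2.57]. Speed limits (rad/s): [2.79, 2.79, 3.14, 3.14, 3.14, 3.14].

### API

Orientations are given as a 3x3 rotation matrix whose columns are the frame's x, y, z axes.
In Python, from rig import status, camera, job gives the robot as it stands.
- The arm moves only by the tool apply_moves, never from a script. Its argument "moves" is a list that holds one entry, the list of rows, each a list of 6 numbers: the shift along the tool's x, y, z in mm, then the turn, a rotation vector about the tool's x, y, z in units of 10 degrees (1.0 is 10 degrees). A call has 1 to 5 rows; each row shifts and turns the commanded pose from where the row before left it, along the tool's axes as they then stand; what a row does not reach is not made up. A row lasts 1/8 s, in which the tool goes at most 62.5 mm and 10.7 degrees, less where a joint would pass 70% of its speed; a pose out of reach is approached as far as the arm can. A call with a gripper value outside its range is refused whole. "fingers" is the opening, from 0 (shut) to 1 (fully open), set as the call begins (left out, the last holds). The fingers move at their own pace and stop on an object; "grip_force" is the grip in N (left out, the last holds). Time passes only in rows, so rows that do not move let the fingers close. It gives the time, the measured TCP pose, the force, the opening and the grip force at its end, in the units of the state.
- status.get_obs(): the state, without advancing time (a new reading comes with each control period).
- camera(name): name is "side" or "top" or "wrist"; returns a dict with "pixels" (420x560x3 uint8, blue, green, red), "fovy" (degrees; the focal length in pixels is half the picture's height over the tangent of half this angle, whatever the lens; pixels are square), "cx", "cy" (the principal point, pixels), "k1" (the pictures are not rectified: a ray, as slopes to the right and down, at radius r is drawn at 1 + k1 r^2 times it, then the intrinsics apply), "world_to_cam" (4x4, takes a point from world to camera coordinates); the wrist camera has in their place "T_tool_cam" (4x4, takes a point from camera to tool coordinates, whose origin is the TCP and whose axes are the flange's). Camera axes: x right, y up, looking along -z (the intrinsics and any distortion apply to the point x, -y, -z); pixel columns grow to the right and rows downward; lengths in m; the calibration is good to about 2 mm. A picture is of the moment at which its call begins: read the wrist's pose just before it. There is no depth.
- job.close_job(): hands the job in; it is judged then, once.
The state is a dict: "time_s": time; "joint_positions": joint angles; "qvel": joint speeds; "tau": joint torques, N m; "position": TCP position; "tool_rot": TCP orientation; "ft_force": force on the tool from outside, world axes, zero at the start; "wrist_torque": the same for the moment, N m; "width": opening from 0.0 (shut) to 1.0 (fully open); "grasp_force": force on a finger pad.
Only numpy, scipy, OpenCV 4.12 (cv2) and the standard library are available. Lean on these libraries where they do the work, as an engineer would, in place of code of your own. Each camera call takes 0.05 s, during which the arm holds its last target. There are 200 camera calls.

## Working session

There is one attempt and no reset: what is moved stays moved. The work goes in short steps, Python scripts to look and compute and a tool call to move; the robot and the scene stay as the last step left them, time stands still between calls to the robot, and variables do not carry over. Pictures are saved under pics/ and viewed, at most 10 in all, crops included, and the job is handed in when it is done.

Besides the shell and the picture viewer there is one more tool, called after "Emit:" by a JSON object that holds its "op" and its "data". apply_moves: Moves the arm, as the interface text tells. Its arguments: {"type":"object","properties":{"moves":{"type":"array","items":{"type":"array","items":{"type":"array","items":{"type":"number"}}}},"fingers":{"type":"number"},"grip_force":{"type":"number"}},"required":["moves"]}

```bash
mkdir -p pics
cat > h.py <<'E'
import numpy as np, cv2, json
from rig import status, camera, job
def intr(c):
    f=c["pixels"].shape[0]/2/np.tan(np.radians(c["fovy"])/2)
    return np.array([[f,0,c["cx"]],[0,f,c["cy"]],[0,0,1.]]), np.array([c["k1"],0,0,0,0.])
def T_wc(c,obs=None):
    "cv camera (x right,y down,z fwd) to world"
    if "world_to_cam" in c: M=np.linalg.inv(np.array(c["world_to_cam"]))
    else:
        W=np.eye(4);W[:3,:3]=obs["tool_rot"];W[:3,3]=obs["position"]; M=W@np.array(c["T_tool_cam"])
    return M@np.diag([1,-1,-1,1.])
def rays(c,px,obs=None):
    K,d=intr(c);M=T_wc(c,obs)
    n=cv2.undistortPointsIter(np.array(px,float).reshape(-1,1,2),K,d,None,None,(3,100,1e-10))[:,0]
    D=np.c_[n,np.ones(len(n))]@M[:3,:3].T
    return M[:3,3],D
def onz(c,px,z,obs=None):
    o,D=rays(c,px,obs); return o+D*((z-o[2])/D[:,2])[:,None]
def proj(c,P,obs=None):
    K,d=intr(c);M=np.linalg.inv(T_wc(c,obs))
    return cv2.projectPoints(np.array(P,float).reshape(-1,1,3),cv2.Rodrigues(M[:3,:3])[0],M[:3,3],K,d)[0][:,0]
def snap(name,fn):
    o=status.get_obs(); c=camera(name); cv2.imwrite(f"pics/{fn}.png",c["pixels"])
    np.save(f"pics/{fn}.npy",{"c":c,"o":o},allow_pickle=True); return c,o
def load(fn):
    d=np.load(f"pics/{fn}.npy",allow_pickle=True).item(); return d["c"],d["o"]
E
python3 - <<'E'
from h import *
for n in ("top","side"):
    c,o=snap(n,n+"0"); print(n,T_wc(c)[:3].round(3).tolist(),c["fovy"],c["k1"])
c,o=snap("wrist","wrist0")
print(np.array(c["T_tool_cam"]).round(3).tolist(),c["fovy"],c["k1"]); print(np.array(o["tool_rot"]).round(3).tolist(),o["position"],o["ft_force"],o["width"])
E
```

```text
top [[-0.099, -0.975, 0.198, 0.338], [-0.995, 0.097, -0.017, -0.083], [-0.002, -0.199, -0.98, 1.152]] 56.062526285385985 -0.021118741281491913
side [[-0.869, -0.325, 0.374, 0.171], [-0.495, 0.56, -0.664, 0.594], [0.006, -0.762, -0.647, 0.683]] 54.2840851491236 -0.12114289290707489
[[0.0, 0.959, 0.284, 0.072], [1.0, -0.0, 0.001, -0.001], [0.001, 0.284, -0.959, -0.142], [0.0, 0.0, 0.0, 1.0]] 59.477016960299785 -0.0997453198818329
[[0.9, 0.437, -0.001], [0.437, -0.9, 0.002], [0.0, -0.002, -1.0]] [ 0.23996032 -0.49438894  0.23026192] [ 0.30061929 -0.56799768  0.18507864] 1.000538607358918
```

View pics/top0.png

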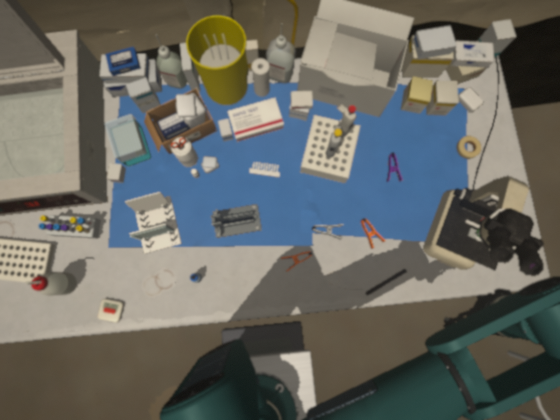

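View pics/side0.png

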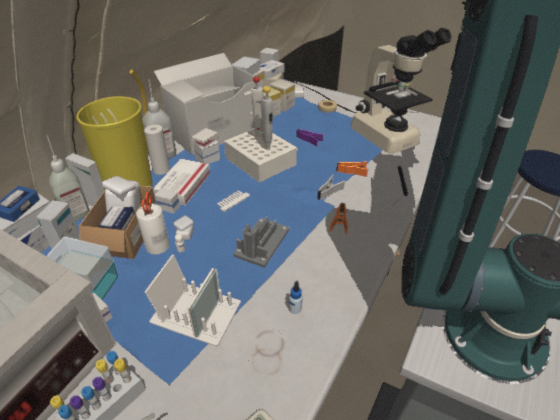

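The top view has the rack at (155,220), the stand at (236,220) and the comb at (265,170). The bottle is at (196,278) and the vials are near (195,172) and (209,163).

Clip candidates are steel at (327,230), orange at (372,232), orange/brown at (297,260) and purple at (393,167). By the description I want the steel one at (327,230). Of the two plates in the rack, the side view shows the glass/white block (the cassette) nearer the stand, and the white plate leaning on the far side is the spare.

Run:
```python
from h import *
c,o=load("top0")
P=[(155,220),(236,220),(327,230),(372,232),(297,260),(196,278),(265,170),(195,172)]
print(onz(c,P,0.02).round(3))
p=c["pixels"][135:300,90:400]
cv2.imwrite("pics/topcrop.png",cv2.resize(p,None,fx=2.58,fy=2.58,interpolation=cv2.INTER_CUBIC))
```

```text
[[ 0.556  0.247  0.02 ]
 [ 0.532  0.012  0.02 ]
 [ 0.477 -0.248  0.02 ]
 [ 0.458 -0.376  0.02 ]
 [ 0.4   -0.152  0.02 ]
 [ 0.378  0.138  0.02 ]
 [ 0.674 -0.086  0.02 ]
 [ 0.689  0.122  0.02 ]]
```

View pics/topcrop.png

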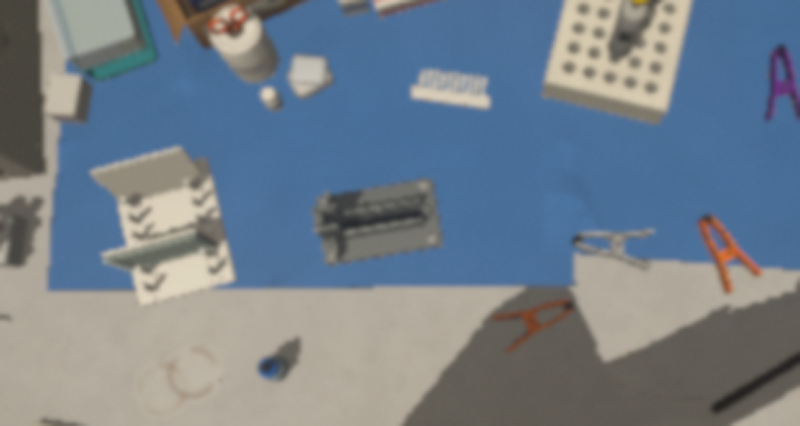

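```bash
cat >> h.py <<'E'
from scipy.spatial.transform import Rotation as R
def toolR(yaw):
    "tool down, tool x at world yaw (deg)"
    a=np.radians(yaw); return np.array([[np.cos(a),np.sin(a),0],[np.sin(a),-np.cos(a),0],[0,0,-1.]])
def plan(wps,obs=None,mm=45,deg=9.5):
    "wps: list of (xyz, yaw or None); prints rows"
    o=obs or status.get_obs(); p=np.array(o["position"]);r=np.array(o["tool_rot"]); rows=[]
    for q,yaw in wps:
        q=np.array(q,float); r2=r if yaw is None else toolR(yaw)
        rv=R.from_matrix(r.T@r2).as_rotvec()
        n=int(max(1,np.ceil(np.linalg.norm(q-p)*1e3/mm),np.ceil(np.degrees(np.linalg.norm(rv))/deg)))
        w0=p.copy()
        for i in range(n):
            t=w0+(q-w0)*(i+1)/n
            s=np.round(r.T@(t-p)*1e3,1); v=np.round(np.degrees(rv)/10/n,2)
            rows.append(list(s)+list(v)); p=p+r@s/1e3; r=r@R.from_rotvec(np.radians(v*10)).as_matrix()
    for i in range(0,len(rows),5): print([[float(x) for x in k] for k in rows[i:i+5]])
    print("end",p.round(4),np.degrees(np.arctan2(r[1,0],r[0,0])).round(2))
E
python3 - <<'E'
from h import *
plan([((.48,-.23,.23),95),((.53,0.0,.23),None),((.556,.235,.24),None)])
E
```

```text
[[41.4, -16.6, 0.1, -0.0, -0.0, -0.86], [43.5, -10.3, 0.1, -0.0, -0.0, -0.86], [44.5, -3.7, 0.1, -0.0, -0.0, -0.86], [44.5, 3.1, 0.0, -0.0, -0.0, -0.86], [43.6, 9.7, 0.1, -0.0, -0.0, -0.86]]
[[41.7, 16.0, 0.1, -0.0, -0.0, -0.86], [38.7, 22.2, 0.1, -0.0, -0.0, -0.86], [35.1, 27.6, 0.1, -0.0, -0.0, -0.86], [37.5, 11.4, 0.1, 0.0, 0.0, 0.0], [37.5, 11.5, 0.0, 0.0, 0.0, 0.0]]
[[37.5, 11.4, 0.1, 0.0, 0.0, 0.0], [37.6, 11.5, 0.0, 0.0, 0.0, 0.0], [37.5, 11.4, 0.1, 0.0, 0.0, 0.0], [37.5, 11.5, 0.0, 0.0, 0.0, 0.0], [38.7, 7.5, -1.6, 0.0, 0.0, 0.0]]
[[38.7, 7.5, -1.6, 0.0, 0.0, 0.0], [38.7, 7.5, -1.6, 0.0, 0.0, 0.0], [38.6, 7.5, -1.6, 0.0, 0.0, 0.0], [38.7, 7.5, -1.6, 0.0, 0.0, 0.0], [38.7, 7.6, -1.6, 0.0, 0.0, 0.0]]
end [0.556 0.235 0.24 ] 94.68
```

Emit:
{"op": "apply_moves", "data": {"moves": [[[41.4, -16.6, 0, 0, 0, -0.86], [43.5, -10.3, 0, 0, 0, -0.86], [44.5, -3.7, 0, 0, 0, -0.86], [44.5, 3.1, 0, 0, 0, -0.86], [43.6, 9.7, 0, 0, 0, -0.86]]]}}

```text
time_s: 0.78
position: [0.3909, -0.3282, 0.231]
tool_rot: [[0.356, 0.935, -0.0], [0.935, -0.356, 0.0], [0.0, -0.0, -1.0]]
ft_force: [-0.1, 0.5, -0.2]
width: 0.998
grasp_force: 0.0
```

Emit:
{"op": "apply_moves", "data": {"moves": [[[41.7, 16, 0, 0, 0, -0.86], [38.7, 22.2, 0, 0, 0, -0.86], [35.1, 27.6, 0, 0, 0, -0.86], [0, 0, 0, 0, 0, 0], [0, 0, 0, 0, 0, 0]]]}}

```text
time_s: 1.4
position: [0.4798, -0.2304, 0.2309]
tool_rot: [[-0.081, 0.997, -0.001], [0.997, 0.081, -0.0], [-0.0, -0.001, -1.0]]
ft_force: [-0.3, -1.1, 0.2]
width: 1.001
grasp_force: 0.0
```

Run:
```python
from h import *
c,o=snap("wrist","wA");print(o["position"],o["time_s"],np.abs(o["qvel"]).max())
plan([((.53,0.0,.23),95),((.556,.235,.24),None)])
```

```text
[ 0.47978301 -0.23043162  0.23092609] 1.4 0.026025418375293208
[[37.7, 11.5, 0.2, -0.0, 0.0, -0.01], [37.6, 11.5, 0.1, -0.0, 0.0, -0.01], [37.7, 11.6, 0.2, -0.0, 0.0, -0.01], [37.6, 11.7, 0.1, -0.0, 0.0, -0.01], [37.6, 11.7, 0.2, -0.0, 0.0, -0.01]]
[[37.6, 11.8, 0.1, -0.0, 0.0, -0.01], [38.6, 7.9, -1.7, 0.0, 0.0, 0.0], [38.6, 7.8, -1.6, 0.0, 0.0, 0.0], [38.6, 7.9, -1.7, 0.0, 0.0, 0.0], [38.6, 7.9, -1.7, 0.0, 0.0, 0.0]]
[[38.6, 7.8, -1.7, 0.0, 0.0, 0.0], [38.6, 7.9, -1.6, 0.0, 0.0, 0.0]]
end [0.556 0.235 0.24 ] 95.2
```

View pics/wA.png

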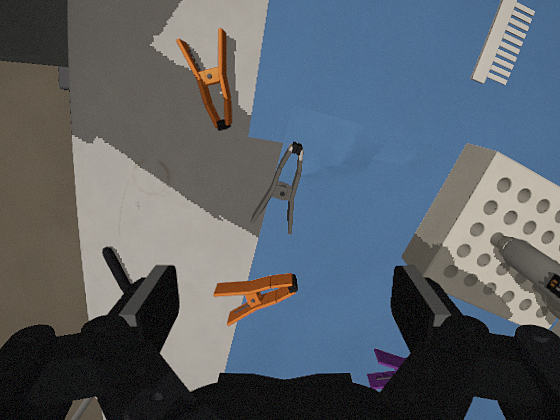

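The steel clip is confirmed: lips (297,147), pivot (284,193), tail ends (254,221) and (291,233). Orange look-alikes are at (260,293) and (212,80). Next I'll look at the stand and the rack.

Emit:
{"op": "apply_moves", "data": {"moves": [[[37.7, 11.6, 0, 0, 0, 0], [37.7, 11.6, 0, 0, 0, 0], [37.7, 11.6, 0, 0, 0, 0], [37.7, 11.6, 0, 0, 0, 0], [37.6, 11.6, 0, 0, 0, 0]]]}}

```text
time_s: 2.08
position: [0.5223, -0.0381, 0.2314]
tool_rot: [[-0.079, 0.997, 0.0], [0.997, 0.079, -0.0], [-0.0, 0.0, -1.0]]
ft_force: [0.4, -0.0, -0.3]
width: 0.999
grasp_force: 0.0
```

Emit:
{"op": "apply_moves", "data": {"moves": [[[37.6, 11.6, 0, 0, 0, 0], [0, 0, 0, 0, 0, 0], [0, 0, 0, 0, 0, 0]]]}}

```text
time_s: 2.45
position: [0.5308, -0.0008, 0.2313]
tool_rot: [[-0.08, 0.997, -0.0], [0.997, 0.08, -0.001], [-0.001, -0.0, -1.0]]
ft_force: [-0.1, -0.4, -0.3]
width: 1.002
grasp_force: 0.0
```

Run:
```python
from h import *
c,o=snap("wrist","wB");print(o["position"],o["time_s"],np.abs(o["qvel"]).max())
```

```text
[ 0.53079381 -0.00075207  0.23126743] 2.45 0.013450425060327289
```

Emit:
{"op": "apply_moves", "data": {"moves": [[[38.6, 7.9, -1.7, 0, 0, 0], [38.6, 7.9, -1.7, 0, 0, 0], [38.6, 7.9, -1.7, 0, 0, 0], [38.6, 7.9, -1.7, 0, 0, 0], [38.6, 7.9, -1.7, 0, 0, 0]]]}}

```text
time_s: 3.12
position: [0.5552, 0.1955, 0.2399]
tool_rot: [[-0.079, 0.997, 0.0], [0.997, 0.079, -0.001], [-0.001, 0.0, -1.0]]
ft_force: [0.0, -0.4, -0.1]
width: 1.0
grasp_force: 0.0
```

Emit:
{"op": "apply_moves", "data": {"moves": [[[38.6, 7.9, -1.7, 0, 0, 0], [0, 0, 0, 0, 0, 0], [0, 0, 0, 0, 0, 0]]]}}

```text
time_s: 3.5
position: [0.5596, 0.2337, 0.2413]
tool_rot: [[-0.08, 0.997, -0.0], [0.997, 0.08, -0.001], [-0.001, -0.0, -1.0]]
ft_force: [-0.4, -0.8, 0.5]
width: 0.998
grasp_force: 0.0
```

Run:
```python
from h import *
c,o=snap("wrist","wC");print(o["position"],o["time_s"],np.abs(o["qvel"]).max())
```

```text
[0.55963046 0.23368749 0.24130792] 3.5 0.009683397276394739
```

View pics/wB.png

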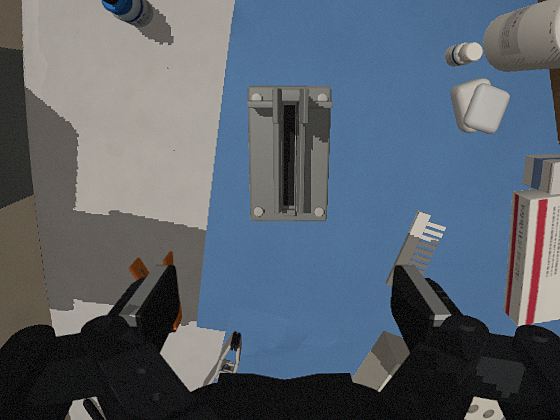

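View pics/wC.png

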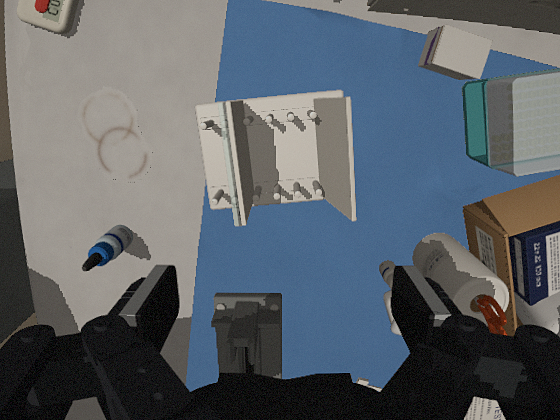

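The stand (wB) has base corners near (249,86), (333,87), (326,220) and (250,220), with the tall channel at the top (+y). In wC the cassette's top edge runs (230,100)–(240,225) and the spare plate leans outward at (350,95)–(355,220). I'll zoom both.

Run:
```python
from h import *
b,_=load("wB");c,_=load("wC")
z=lambda p:cv2.resize(p,None,fx=4,fy=4,interpolation=cv2.INTER_CUBIC)
B=z(b["pixels"][80:230,240:340]);C=z(c["pixels"][85:235,190:290])
I=np.hstack([B,C])
for i in range(0,800,40):
    cv2.line(I,(i,0),(i,6),(0,255,255),1)
for j in range(0,600,40):
    cv2.line(I,(0,j),(6,j),(0,255,255),1);cv2.line(I,(400,j),(406,j),(0,255,255),1)
cv2.imwrite("pics/zBC.png",I)
```

```text
(no output)
```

View pics/zBC.png

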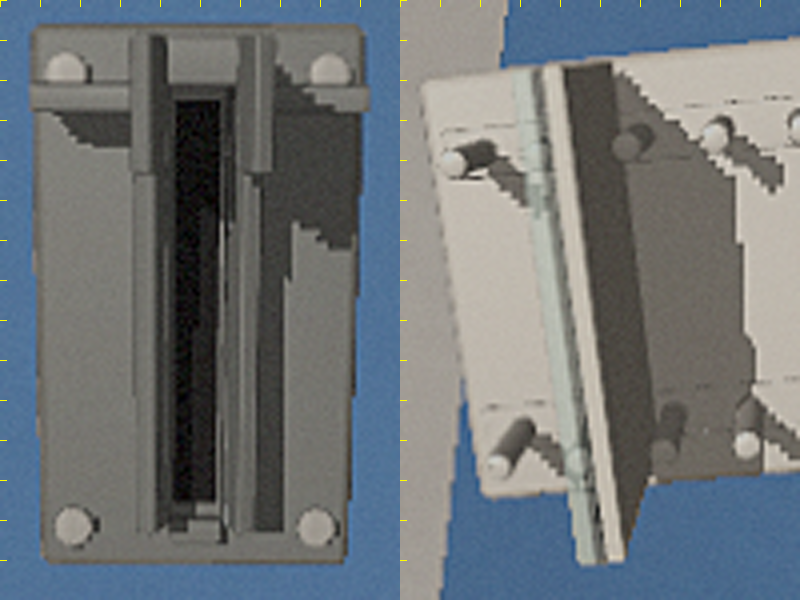

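```bash
cat > m.py <<'E'
from h import *
b,bo=load("wB");c,co=load("wC");a,ao=load("wA")
zb=lambda p:np.array(p)/4+[240-.4,80-.4]; zc=lambda p:(np.array(p)-[400,0])/4+[190-.4,85-.4]
def yaw(v): return np.degrees(np.arctan2(v[1],v[0]))
S=onz(b,zb([(32,26),(362,26),(345,562),(42,562)]),.014,bo); print("stand",S.round(4).tolist(),np.linalg.norm(np.diff(S,axis=0),axis=1))
print(" c",S.mean(0).round(4),yaw(S[0]-S[3])-90,yaw(S[1]-S[2])-90,yaw(S[1]-S[0]),yaw(S[2]-S[3]))
G=onz(b,zb([(175,98),(219,98),(172,500),(215,500)]),.014,bo);print("slot",G.round(4).tolist(),yaw(G[0]-G[2])-90,yaw(G[1]-G[3])-90)
C=onz(c,zc([(515,69),(562,65),(628,560),(578,565)]),.098,co); print("cass",C.round(4).tolist(),np.linalg.norm(np.diff(C,axis=0),axis=1))
print(" c",C.mean(0).round(4),yaw(C[0]-C[3])-90,yaw(C[1]-C[2])-90)
Q=onz(a,[(297,147),(284,193),(254,221),(291,233),(297,281),(260,275)],.026,ao);print("clip",Q.round(4).tolist(),yaw(Q[0]-Q[1]),yaw(Q[0]-(Q[2]+Q[3])/2))
K=onz(c,zc([(422,88),(484,496)]),.008,co);print("rack left edge",K.round(4).tolist(),yaw(K[0]-K[1])-90)
E
python3 m.py
```

```text
stand [[0.489, 0.0782, 0.014], [0.5665, 0.0845, 0.014], [0.577, -0.0484, 0.014], [0.4988, -0.0546, 0.014]] [0.07772984 0.13328479 0.07842771]
 c [0.5328 0.015  0.014 ] 4.217123334102368 4.517303500516817 4.628514790224691 4.580854836624192
slot [[0.5239, 0.0643, 0.014], [0.5343, 0.0651, 0.014], [0.531, -0.0352, 0.014], [0.542, -0.0344, 0.014]] 4.097323489424653 4.392826730110642
cass [[0.5036, 0.2982, 0.098], [0.5125, 0.2996, 0.098], [0.5302, 0.2017, 0.098], [0.5199, 0.1997, 0.098]] [0.00898412 0.09952868 0.01045912]
 c [0.5166 0.2498 0.098 ] 9.393778599834874 10.2416696343832
clip [[0.4887, -0.2034, 0.026], [0.4801, -0.2492, 0.026], [0.4525, -0.2805, 0.026], [0.4905, -0.2902, 0.026], [0.5015, -0.3437, 0.026], [0.4621, -0.3399, 0.026]] 79.35769063717221 78.16089491745333
rack left edge [[0.4648, 0.2894, 0.008], [0.4833, 0.1837, 0.008]] 9.962912660199322
```

Stand centre is (0.533, 0.015) at 4.5° yaw, and the cassette centre is (0.5166, 0.2498) at 9.9°. I'll plan the cassette grasp from these.

Run:
```python
from h import *
plan([((.5166,.2498,.14),99.9),((.5166,.2498,.052),None)])
```

```text
[[6.6, -13.9, 33.8, -0.0, 0.0, -0.18], [7.0, -13.6, 33.8, -0.0, 0.0, -0.18], [7.4, -13.4, 33.8, -0.0, 0.0, -0.18], [0.0, -0.0, 44.0, 0.0, 0.0, 0.0], [0.1, -0.0, 44.0, 0.0, 0.0, 0.0]]
end [0.5166 0.2498 0.052 ] 99.95
```

Emit:
{"op": "apply_moves", "data": {"moves": [[[6.6, -13.9, 33.8, 0, 0, -0.18], [7.0, -13.6, 33.8, 0, 0, -0.18], [7.4, -13.4, 33.8, 0, 0, -0.18], [0, 0, 0, 0, 0, 0], [0, 0, 20, 0, 0, 0]]], "fingers": 0.65}}

```text
time_s: 4.18
position: [0.519, 0.2511, 0.1237]
tool_rot: [[-0.173, 0.985, 0.007], [0.985, 0.173, 0.002], [0.001, 0.007, -1.0]]
ft_force: [-0.1, 0.1, 0.7]
width: 0.65
grasp_force: 0.0
```

Emit:
{"op": "apply_moves", "data": {"moves": [[[0, 0, 30, 0, 0, 0], [0, 0, 30, 0, 0, 0], [0, 0, 8, 0, 0, 0], [0, 0, 0, 0, 0, 0]]]}}

```text
time_s: 4.68
position: [0.5175, 0.2512, 0.0534]
tool_rot: [[-0.174, 0.985, 0.002], [0.985, 0.174, 0.0], [0.0, 0.002, -1.0]]
ft_force: [0.2, -0.5, -0.1]
width: 0.648
grasp_force: 0.0
```

Emit:
{"op": "apply_moves", "data": {"moves": [[[0, 0, 0, 0, 0, 0], [0, 0, 0, 0, 0, 0], [0, 0, 0, 0, 0, 0], [0, 0, 0, 0, 0, 0], [0, 0, 0, 0, 0, 0]]], "fingers": 0, "grip_force": 40}}

```text
time_s: 5.3
position: [0.517, 0.2519, 0.0533]
tool_rot: [[-0.175, 0.985, 0.002], [0.985, 0.175, 0.001], [0.0, 0.002, -1.0]]
ft_force: [-1.0, -0.5, 5.8]
width: 0.11
grasp_force: 40.8
```

Emit:
{"op": "apply_moves", "data": {"moves": [[[0, 0, -15, 0, 0, 0], [0, 0, -35, 0, 0, 0], [0, 0, -45, 0, 0, 0], [0, 0, 0, 0, 0, 0], [0, 0, 0, 0, 0, 0]]]}}

```text
time_s: 5.92
position: [0.5156, 0.2513, 0.1461]
tool_rot: [[-0.175, 0.985, -0.002], [0.985, 0.175, -0.001], [-0.0, -0.002, -1.0]]
ft_force: [0.2, 0.0, -1.4]
width: 0.113
grasp_force: 40.4
```

Run:
```python
from h import *
c,o=snap("wrist","wD");print(o["position"],o["width"],o["ft_force"])
p=c["pixels"]
cv2.imwrite("pics/zD.png",cv2.resize(p[0:420,180:380],None,fx=2,fy=2,interpolation=cv2.INTER_CUBIC)[:600])
s,_=snap("side","sD")
q=s["pixels"][190:350,130:290]
I=cv2.imread("pics/zD.png"); J=np.zeros((600,400,3),np.uint8); k=cv2.resize(q,(400,400),interpolation=cv2.INTER_CUBIC); J[:400]=k
cv2.imwrite("pics/zD.png",np.hstack([I,J]))
```

```text
[0.51559473 0.25134898 0.14611666] 0.11251943840311317 [ 0.223231    0.02782479 -1.39837077]
```

View pics/zD.png

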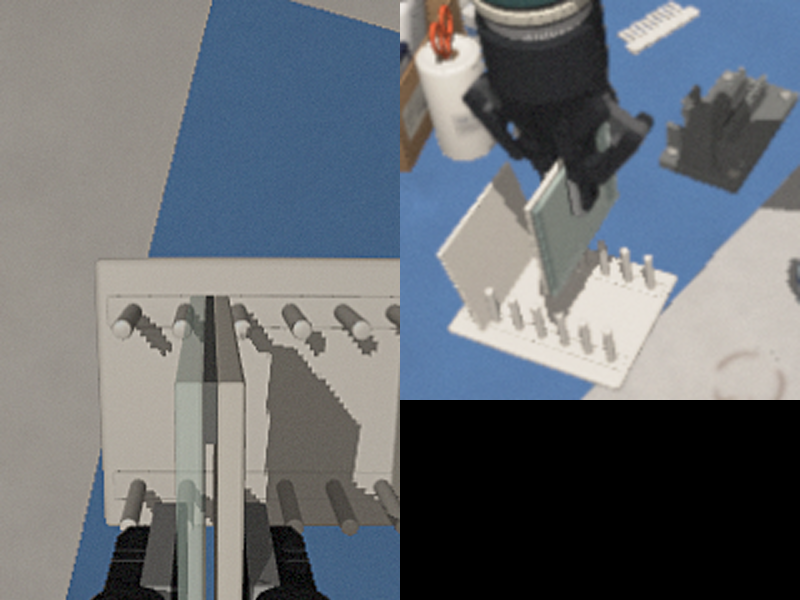

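Left half: the cassette is lifted and square in the pads; its +y top edge is at zoom (177–244, 380) and the foot corner at (190–230, 296). Next I compute the cassette pose in the tool frame.

Run:
```python
from h import *
c,o=load("wD"); I={"position":np.zeros(3),"tool_rot":np.eye(3)}
f=lambda p:np.array(p)/2+[180-.25,-.25]
print(c["cx"],c["cy"])
for z in (-.043,-.045,-.047):
    P=onz(c,f([(177,380),(244,380),(176,580),(243.5,580)]),z,I);print(z,(P*1e3).round(1).tolist())
P=onz(c,f([(190,296),(230,296)]),.045,I);print((P*1e3).round(1).tolist())
# stand centre and yaw
plan([((.5328,.015,.19),None)],mm=50)
```

```text
284.5453755616946 203.8359730753799
-0.043 [[47.6, -5.0, -43.0], [47.6, 4.3, -43.0], [16.2, -5.6, -43.0], [16.2, 4.7, -43.0]]
-0.045 [[48.1, -4.9, -45.0], [48.1, 4.2, -45.0], [17.4, -5.5, -45.0], [17.4, 4.6, -45.0]]
-0.047 [[48.6, -4.9, -47.0], [48.6, 4.1, -47.0], [18.5, -5.4, -47.0], [18.5, 4.5, -47.0]]
[[47.4, -5.5, 45.0], [47.4, 4.7, 45.0]]
[[-47.1, -4.8, -9.0, 0.0, 0.0, 0.0], [-47.1, -4.8, -9.0, 0.0, 0.0, 0.0], [-47.2, -4.8, -9.0, 0.0, 0.0, 0.0], [-47.1, -4.8, -9.0, 0.0, 0.0, 0.0], [-47.1, -4.8, -9.0, 0.0, 0.0, 0.0]]
end [0.5328 0.015  0.19  ] 100.09
```

Run:
```python
from h import *
plan([((.5331,.0168,.175),94.5),((.5331,.0168,.115),None)],mm=50)
```

```text
[[-46.8, -4.7, -6.0, -0.01, 0.0, 0.11], [-46.8, -3.7, -6.0, -0.01, 0.0, 0.11], [-46.9, -2.9, -6.0, -0.01, 0.0, 0.11], [-47.0, -1.9, -6.0, -0.01, 0.0, 0.11], [-47.0, -1.0, -6.1, -0.01, 0.0, 0.11]]
[[0.0, -0.1, 30.0, 0.0, 0.0, 0.0], [0.1, -0.2, 30.0, 0.0, 0.0, 0.0]]
end [0.5331 0.0168 0.115 ] 94.59
```

Emit:
{"op": "apply_moves", "data": {"moves": [[[-46.8, -4.7, -6.0, 0, 0, 0.11], [-46.8, -3.7, -6.0, 0, 0, 0.11], [-46.9, -2.9, -6.0, 0, 0, 0.11], [-47.0, -1.9, -6.0, 0, 0, 0.11], [-47.0, -1.0, -6.0, 0, 0, 0.11]]]}}

```text
time_s: 6.65
position: [0.5334, 0.0159, 0.1752]
tool_rot: [[-0.079, 0.997, -0.004], [0.997, 0.079, 0.0], [0.001, -0.004, -1.0]]
ft_force: [0.3, 1.1, -1.3]
width: 0.111
grasp_force: 40.2
```

Emit:
{"op": "apply_moves", "data": {"moves": [[[0, 0, 0, 0, 0, 0], [0, 0, 0, 0, 0, 0], [0, 0, 0, 0, 0, 0]]]}}

```text
time_s: 7.02
position: [0.5339, 0.0184, 0.1761]
tool_rot: [[-0.082, 0.997, -0.002], [0.997, 0.082, 0.0], [0.001, -0.002, -1.0]]
ft_force: [0.9, 0.4, -1.8]
width: 0.114
grasp_force: 40.2
```

Run:
```python
from h import *
c,o=snap("wrist","wE");print(o["position"],o["width"],o["ft_force"])
plan([((.5331,.0168,.15),94.5)],mm=50)
p=c["pixels"]
cv2.imwrite("pics/zE.png",cv2.resize(p[120:420,180:380],None,fx=2,fy=2,interpolation=cv2.INTER_CUBIC)[:600])
```

```text
[0.53388412 0.01836624 0.17610299] 0.11383727380384802 [ 0.90894565  0.41876828 -1.75442065]
[[-1.6, -1.0, 26.4, -0.01, -0.0, 0.02]]
end [0.5331 0.0168 0.15  ] 94.49
```

Emit:
{"op": "apply_moves", "data": {"moves": [[[-1.6, -0.8, 0, 0, 0, 0], [0, 0, 12, 0, 0, 0], [0, 0, 12, 0, 0, 0], [0, 0, 0, 0, 0, 0], [0, 0, 0, 0, 0, 0]]]}}

```text
time_s: 7.7
position: [0.5337, 0.0156, 0.1529]
tool_rot: [[-0.08, 0.997, -0.0], [0.997, 0.08, -0.0], [-0.0, -0.0, -1.0]]
ft_force: [-0.6, -0.1, -1.0]
width: 0.111
grasp_force: 40.2
```

Run:
```python
from h import *
o=status.get_obs();print(o["position"],o["ft_force"]);plan([((.5331,.0168,.11),94.5)],mm=60)
```

```text
[0.53371841 0.01557672 0.15289591] [-0.59774725 -0.1063352  -0.97369057]
[[1.3, -0.5, 42.9, -0.0, 0.0, 0.01]]
end [0.5331 0.0168 0.11  ] 94.48
```

Emit:
{"op": "apply_moves", "data": {"moves": [[[1.0, -0.5, 0, 0, 0, 0], [0, 0, 15, 0, 0, 0], [0, 0, 15, 0, 0, 0], [0, 0, 15, 0, 0, 0], [0, 0, 0, 0, 0, 0]]]}}

```text
time_s: 8.32
position: [0.5323, 0.0166, 0.1058]
tool_rot: [[-0.08, 0.997, -0.003], [0.997, 0.08, 0.0], [0.001, -0.003, -1.0]]
ft_force: [0.7, -0.3, -1.4]
width: 0.109
grasp_force: 40.2
```

Emit:
{"op": "apply_moves", "data": {"moves": [[[0, 0, 0, 0, 0, 0], [0, 0, 8, 0, 0, 0], [0, 0, 8, 0, 0, 0], [0, 0, 8, 0, 0, 0], [0, 0, 0, 0, 0, 0]]]}}

```text
time_s: 8.95
position: [0.5325, 0.0166, 0.0829]
tool_rot: [[-0.08, 0.997, -0.002], [0.997, 0.08, 0.0], [0.0, -0.002, -1.0]]
ft_force: [-0.7, -0.0, -1.9]
width: 0.112
grasp_force: 40.2
```

Emit:
{"op": "apply_moves", "data": {"moves": [[[0, 0, 8, 0, 0, 0], [0, 0, 8, 0, 0, 0], [0, 0, 4, 0, 0, 0], [0, 0, 0, 0, 0, 0], [0, 0, 0, 0, 0, 0]]]}}

```text
time_s: 9.57
position: [0.5334, 0.0165, 0.0643]
tool_rot: [[-0.08, 0.997, 0.0], [0.997, 0.08, -0.0], [-0.0, 0.0, -1.0]]
ft_force: [0.2, 0.2, -1.1]
width: 0.109
grasp_force: 40.2
```

Emit:
{"op": "apply_moves", "data": {"moves": [[[0, 0, 2, 0, 0, 0], [0, 0, 1.5, 0, 0, 0], [0, 0, 0, 0, 0, 0]]]}}

```text
time_s: 9.95
position: [0.5331, 0.0166, 0.0604]
tool_rot: [[-0.08, 0.997, -0.0], [0.997, 0.08, -0.0], [-0.0, -0.0, -1.0]]
ft_force: [-0.4, -0.3, -1.6]
width: 0.112
grasp_force: 40.2
```

Emit:
{"op": "apply_moves", "data": {"moves": [[[0, 0, 1.5, 0, 0, 0], [0, 0, 1, 0, 0, 0], [0, 0, 0, 0, 0, 0]]]}}

```text
time_s: 10.32
position: [0.5336, 0.0165, 0.0594]
tool_rot: [[-0.08, 0.997, 0.001], [0.997, 0.08, -0.0], [-0.0, 0.001, -1.0]]
ft_force: [-1.6, -0.1, 5.8]
width: 0.115
grasp_force: 41.2
```

Emit:
{"op": "apply_moves", "data": {"moves": [[[0, 0, -1, 0, 0, 0], [0, 0, 0, 0, 0, 0], [0, 0, 0, 0, 0, 0], [0, 0, 0, 0, 0, 0]]], "fingers": 0.5}}

```text
time_s: 10.82
position: [0.5331, 0.0165, 0.0589]
tool_rot: [[-0.08, 0.997, -0.0], [0.997, 0.08, -0.0], [-0.0, -0.0, -1.0]]
ft_force: [1.0, -0.7, -0.9]
width: 0.498
grasp_force: 0.0
```

Emit:
{"op": "apply_moves", "data": {"moves": [[[0, 0, -20, 0, 0, 0], [0, 0, -45, 0, 0, 0], [0, 0, -55, 0, 0, 0], [0, 0, -30, 0, 0, 0], [0, 0, 0, 0, 0, 0]]]}}

```text
time_s: 11.45
position: [0.5349, 0.0164, 0.2127]
tool_rot: [[-0.08, 0.997, 0.007], [0.997, 0.08, -0.001], [-0.001, 0.007, -1.0]]
ft_force: [1.0, 0.1, -0.1]
width: 0.497
grasp_force: 0.0
```

Run:
```python
from h import *
c,o=snap("wrist","wF");print(o["position"],o["width"],o["time_s"])
s,_=snap("side","sF")
A=cv2.resize(c["pixels"][50:350,180:380],None,fx=2,fy=2,interpolation=cv2.INTER_CUBIC)
B=cv2.resize(s["pixels"][180:300,210:290],(400,600),interpolation=cv2.INTER_CUBIC)
cv2.imwrite("pics/zF.png",np.hstack([A,B]))
```

```text
[0.5349016  0.01644487 0.21271844] 0.4973042461417755 11.45
```

View pics/zF.png

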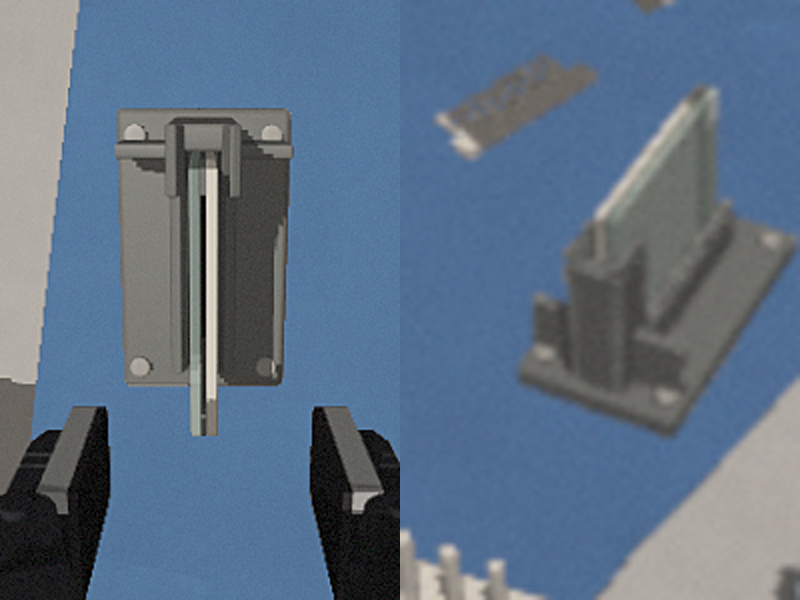

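The cassette stands home in the slot, upright; its top edge runs from zoom (190–217, 152) to (191–217, 435). I'll measure it, then go over the clip.

Run:
```python
from h import *
c,o=load("wF")
P=onz(c,np.array([(190,152),(217,152),(217,435),(191,435)])/2+[179.75,49.75],.104,o);print((P*1e3).round(1).tolist(),P.mean(0),np.degrees(np.arctan2(*(P[0]-P[3])[1::-1]))-90)
B=onz(c,np.array([(118,108),(291,108),(281,384),(127,384)])/2+[179.75,49.75],.014,o);print((B*1e3).round(1).tolist(),B.mean(0))
plan([((.476,-.26,.19),78.5),((.476,-.26,.16),None)])
```

```text
[[524.3, 69.2, 104.0], [533.4, 69.9, 104.0], [542.1, -34.4, 104.0], [532.3, -35.2, 104.0]] [0.53301769 0.01735678 0.104     ] 4.370071684660459
[[489.4, 79.2, 14.0], [567.2, 85.4, 14.0], [576.9, -48.2, 14.0], [500.1, -54.2, 14.0]] [0.53339543 0.01554283 0.014     ]
[[-38.7, -11.2, 2.6, -0.0, 0.0, 0.23], [-39.2, -9.7, 2.6, -0.0, 0.0, 0.23], [-39.5, -8.1, 2.6, -0.0, 0.0, 0.23], [-39.8, -6.6, 2.7, -0.0, 0.0, 0.23], [-40.0, -4.9, 2.6, -0.0, 0.0, 0.23]]
[[-40.2, -3.3, 2.6, -0.0, 0.0, 0.23], [-40.3, -1.6, 2.6, -0.0, 0.0, 0.23], [-0.0, -0.0, 30.0, 0.0, 0.0, 0.0]]
end [ 0.476 -0.26   0.16 ] 78.48
```

Emit:
{"op": "apply_moves", "data": {"moves": [[[-38.7, -11.2, 2.6, 0, 0, 0.23], [-39.2, -9.7, 2.6, 0, 0, 0.23], [-39.5, -8.1, 2.6, 0, 0, 0.23], [-39.8, -6.6, 2.6, 0, 0, 0.23], [-40.0, -4.9, 2.6, 0, 0, 0.23]]], "fingers": 0.75}}

```text
time_s: 12.18
position: [0.4911, -0.1816, 0.1932]
tool_rot: [[0.122, 0.993, -0.004], [0.993, -0.122, 0.002], [0.002, -0.004, -1.0]]
ft_force: [0.1, -0.5, -0.2]
width: 0.75
grasp_force: 0.0
```

Emit:
{"op": "apply_moves", "data": {"moves": [[[-40.2, -3.3, 2.6, 0, 0, 0.23], [-40.3, -1.6, 2.6, 0, 0, 0.23], [0, 0, 30, 0, 0, 0], [0, 0, 0, 0, 0, 0], [0, 0, 0, 0, 0, 0]]]}}

```text
time_s: 12.8
position: [0.4762, -0.2594, 0.1602]
tool_rot: [[0.199, 0.98, -0.002], [0.98, -0.199, 0.001], [0.001, -0.002, -1.0]]
ft_force: [-0.3, -0.8, 0.2]
width: 0.751
grasp_force: 0.0
```

Run:
```python
from h import *
c,o=snap("wrist","wG");print(o["position"],o["width"],o["time_s"])
A=cv2.resize(c["pixels"][130:330,180:380],None,fx=3,fy=3,interpolation=cv2.INTER_CUBIC)
for i in range(0,600,30):
    cv2.line(A,(i,0),(i,6),(0,255,255),1);cv2.line(A,(0,i),(6,i),(0,255,255),1)
cv2.imwrite("pics/zG.png",A)
```

```text
[ 0.47616388 -0.25942314  0.16021661] 0.7508040282478768 12.8
```

View pics/zG.png

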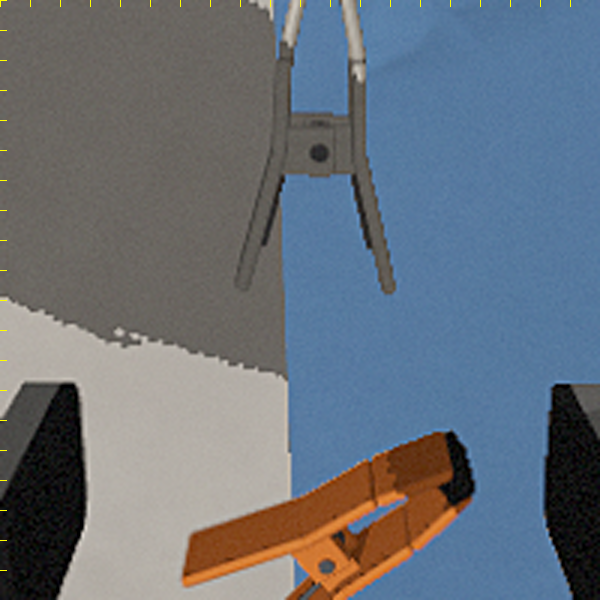

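The clip fills the view: pivot at zoom (319,152), tail ends (242,290) and (389,292). The orange look-alike sits well behind, with its top at (455,435).

Run:
```python
from h import *
c,o=load("wG")
Q=onz(c,np.array([(319,152),(242,290),(389,292),(281,150),(360,150),(455,435)])/3+[179.67,129.67],.026,o);print((Q*1e3).round(1).tolist())
m=(Q[1]+Q[2])/2; d=Q[0]-m; print("tail mid",m,"len",np.linalg.norm(d)*1e3,"yaw",np.degrees(np.arctan2(d[1],d[0])), np.degrees(np.arctan2(*(Q[2]-Q[1])[1::-1]))+90, np.linalg.norm(Q[2]-Q[1]))
```

```text
[[478.3, -249.7, 26.0], [450.7, -282.5, 26.0], [489.1, -290.9, 26.0], [468.9, -247.2, 26.0], [488.7, -251.3, 26.0], [499.5, -336.3, 26.0]]
tail mid [ 0.46989991 -0.28668469  0.026     ] len 37.93127729880725 yaw 77.18110953990009 77.7294406487039 0.03920693426575603
```

Run:
```python
from h import *
plan([((.4725,-.277,.08),77.6),((.4725,-.277,.02),None)])
```

```text
[[-8.9, -0.3, 40.6, 0.0, 0.0, 0.05], [-9.0, -0.3, 40.6, 0.0, 0.0, 0.05], [0.0, 0.0, 30.0, 0.0, 0.0, 0.0], [0.0, 0.0, 30.0, 0.0, 0.0, 0.0]]
end [ 0.4725 -0.277   0.02  ] 77.54
```

Emit:
{"op": "apply_moves", "data": {"moves": [[[-8.9, -0.3, 40, 0, 0, 0.05], [-9.0, -0.3, 40, 0, 0, 0.05], [0, 0, 20, 0, 0, 0], [0, 0, 0, 0, 0, 0], [0, 0, 0, 0, 0, 0]]]}}

```text
time_s: 13.48
position: [0.4734, -0.2778, 0.0629]
tool_rot: [[0.216, 0.976, 0.003], [0.976, -0.216, -0.002], [-0.001, 0.003, -1.0]]
ft_force: [0.9, -0.6, 0.5]
width: 0.75
grasp_force: 0.0
```

Run:
```python
from h import *
o=status.get_obs();print(o["position"]);plan([((.4725,-.277,.004),77.6)])
```

```text
[ 0.47342742 -0.27780343  0.06289741]
[[0.3, -0.6, 29.4, 0.01, 0.0, -0.0], [0.4, -0.6, 29.5, 0.01, 0.0, -0.0]]
end [ 0.4725 -0.277   0.004 ] 77.53
```

Emit:
{"op": "apply_moves", "data": {"moves": [[[0.3, -0.3, 25, 0, 0, 0], [0.3, -0.2, 20, 0, 0, 0], [0, 0, 12, 0, 0, 0], [0, 0, 0, 0, 0, 0]]]}}

```text
time_s: 13.98
position: [0.472, -0.2767, 0.0042]
tool_rot: [[0.216, 0.976, 0.0], [0.976, -0.216, -0.0], [-0.0, 0.0, -1.0]]
ft_force: [-0.5, 0.2, -0.2]
width: 0.747
grasp_force: 0.0
```

Emit:
{"op": "apply_moves", "data": {"moves": [[[0, 0, 0, 0, 0, 0], [0, 0, 0, 0, 0, 0], [0, 0, 0, 0, 0, 0], [0, 0, 0, 0, 0, 0], [0, 0, 0, 0, 0, 0]]], "fingers": 0, "grip_force": 40}}

```text
time_s: 14.6
position: [0.4738, -0.2784, 0.0073]
tool_rot: [[0.217, 0.976, 0.005], [0.976, -0.217, -0.004], [-0.003, 0.006, -1.0]]
ft_force: [-0.5, 0.5, 6.9]
width: 0.26
grasp_force: 41.0
```

Emit:
{"op": "apply_moves", "data": {"moves": [[[0, 0, -10, 0, 0, 0], [0, 0, -25, 0, 0, 0], [0, 0, -30, 0, 0, 0], [0, 0, 0, 0, 0, 0], [0, 0, 0, 0, 0, 0]]]}}

```text
time_s: 15.22
position: [0.4714, -0.2764, 0.0683]
tool_rot: [[0.217, 0.976, -0.001], [0.976, -0.217, 0.001], [0.0, -0.001, -1.0]]
ft_force: [-0.7, 0.4, -1.3]
width: 0.258
grasp_force: 40.3
```

Run:
```python
from h import *
c,o=snap("wrist","wH");print(o["position"],o["width"],o["grasp_force"],o["time_s"])
A=cv2.resize(c["pixels"][100:400,180:380],None,fx=2,fy=2,interpolation=cv2.INTER_CUBIC)
t,_=snap("side","sH"); B=cv2.resize(t["pixels"][150:240,300:360],(400,600),interpolation=cv2.INTER_CUBIC)
for i in range(0,600,20):
    cv2.line(A,(i,0),(i,6),(0,255,255),1);cv2.line(A,(0,i),(6,i),(0,255,255),1)
cv2.imwrite("pics/zH.png",np.hstack([A,B]))
```

```text
[ 0.47138513 -0.2763867   0.06833613] 0.2583179345262061 40.30202329158783 15.225
```

View pics/zH.png

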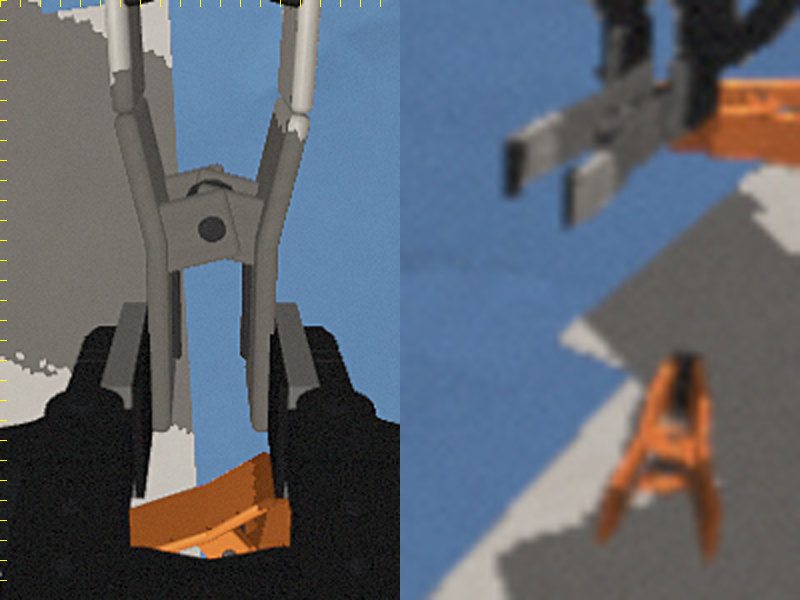

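The clip is held level and fully open with its tails parallel: pivot at zoom (211,229), tail tips (160,430) and (259,430). That was my 11th picture, one over the limit of 10, so I'll view no more and work numerically from here.

Run:
```python
from h import *
c,o=load("wH"); I={"position":np.zeros(3),"tool_rot":np.eye(3)}
f=lambda p:np.array(p)/2+[179.75,99.75]
P=onz(c,f([(211,229),(160,430),(259,430),(118,108),(301,108)]),-.0187,I);print((P*1e3).round(1).tolist())
# black jaw tips: dark pixels in tool region ahead of jaws
g=c["pixels"].max(2)[60:125,225:340]; n,l,s,cc=cv2.connectedComponentsWithStats((g<45).astype(np.uint8))
for k in range(1,n):
    if s[k,4]>15:
        x,y,w,h,a=s[k]; x+=225;y+=60; print(x,y,w,h,a,(onz(c,[(x,y),(x+w,y),(x,y+h),(x+w,y+h)],-.0187,I)*1e3).round(1)[:,:2].tolist())
```

```text
[[32.3, -0.5, -18.7], [-8.9, -10.4, -18.7], [-8.9, 8.9, -18.7], [53.8, -16.2, -18.7], [53.8, 14.8, -18.7]]
236 75 22 28 324 [[79.4, -16.4], [79.4, -9.3], [70.6, -16.6], [70.5, -9.4]]
314 76 23 28 353 [[79.1, 8.8], [79.1, 16.2], [70.2, 8.9], [70.2, 16.5]]
```

Run:
```python
from h import *
plan([((.5474,-.1625,.062),94.5)],mm=40,deg=4)
```

```text
[[25.5, 10.0, 1.1, -0.0, -0.0, -0.34], [24.8, 11.5, 1.0, -0.0, -0.0, -0.34], [24.1, 13.0, 1.1, -0.0, -0.0, -0.34], [23.3, 14.4, 1.1, -0.0, -0.0, -0.34], [22.4, 15.7, 1.0, -0.0, -0.0, -0.34]]
end [ 0.5474 -0.1625  0.062 ] 94.49
```

Emit:
{"op": "apply_moves", "data": {"moves": [[[25.5, 10.0, 1, 0, 0, -0.34], [24.8, 11.5, 1, 0, 0, -0.34], [24.1, 13.0, 1, 0, 0, -0.34], [23.3, 14.4, 1, 0, 0, -0.34], [22.4, 15.7, 1, 0, 0, -0.34]]]}}

```text
time_s: 15.95
position: [0.5479, -0.1621, 0.0622]
tool_rot: [[-0.08, 0.997, -0.003], [0.997, 0.08, 0.001], [0.001, -0.003, -1.0]]
ft_force: [0.8, -0.2, -1.2]
width: 0.26
grasp_force: 40.3
```

Emit:
{"op": "apply_moves", "data": {"moves": [[[0, 0, 0, 0, 0, 0], [0, 0, 0, 0, 0, 0], [0, 0, 0, 0, 0, 0], [0, 0, 0, 0, 0, 0]]]}}

```text
time_s: 16.45
position: [0.5479, -0.1639, 0.0639]
tool_rot: [[-0.077, 0.997, -0.0], [0.997, 0.077, -0.0], [-0.0, -0.0, -1.0]]
ft_force: [0.1, 0.3, 0.6]
width: 0.262
grasp_force: 40.3
```

Run:
```python
from h import *
c,o=snap("wrist","wI");print(o["position"],o["tool_rot"].round(4).tolist(),o["width"],o["time_s"])
I={"position":np.zeros(3),"tool_rot":np.eye(3)}
# cassette near-edge in tool frame at its top (z .104): bright ceramic strip columns on rows ; expected pixels
ez=np.array([-.0785,.9969]);ex=np.array([.9969,.0785]);C=np.array([.5334,.0155])
for y in(-50,-20,20):
    P=[np.r_[C+ex*x/1e3+ez*y/1e3,.104] for x in(-5,5)]; u=proj(c,P,o).round(1); print(y,u.tolist())
    r=int(round(u[0,1])); 
    if 0<=r<420: k=int(u[0,0]); print(r,k-12,c["pixels"][r,k-12:k+28].sum(1).tolist() if 0 else c["pixels"][r,k-12:k+28].mean(1).astype(int).tolist())
plan([((.5474,-.1625,.0605),94.5)],mm=40,deg=4)
```

```text
[ 0.54794083 -0.16393065  0.06388699] [[-0.0769, 0.997, -0.0001], [0.997, 0.0769, -0.0002], [-0.0001, -0.0002, -1.0]] 0.2615611195872966 16.45
-50 [[264.2, -132.7], [304.4, -132.8]]
-20 [[265.0, -227.3], [303.3, -227.3]]
20 [[272.0, -162.9], [296.3, -162.8]]
[[1.4, -0.5, 3.5, 0.0, 0.0, -0.01]]
end [ 0.5474 -0.1625  0.0605] 94.52
```

Emit:
{"op": "apply_moves", "data": {"moves": [[[1.4, -0.5, 3, 0, 0, 0], [8, 0, 0, 0, 0, 0], [10, 0, 0, 0, 0, 0], [10, 0, 0, 0, 0, 0], [0, 0, 0, 0, 0, 0]]]}}

```text
time_s: 17.12
position: [0.5455, -0.1328, 0.061]
tool_rot: [[-0.08, 0.997, 0.0], [0.997, 0.08, 0.0], [0.0, 0.0, -1.0]]
ft_force: [0.8, 0.1, 0.5]
width: 0.262
grasp_force: 40.3
```

Run:
```python
from h import *
o=status.get_obs();print(o["position"],o["ft_force"]);plan([((.5419,-.0927,.0605),94.5)],mm=10)
```

```text
[ 0.54551117 -0.13284061  0.06098648] [0.83521797 0.12357597 0.4763845 ]
[[8.1, -0.1, 0.1, 0.0, -0.0, 0.0], [8.0, -0.1, 0.1, 0.0, -0.0, 0.0], [8.1, -0.0, 0.1, 0.0, -0.0, 0.0], [8.0, -0.1, 0.1, 0.0, -0.0, 0.0], [8.1, -0.1, 0.1, 0.0, -0.0, 0.0]]
end [ 0.5419 -0.0927  0.0605] 94.58
```

Emit:
{"op": "apply_moves", "data": {"moves": [[[8, 0, 0, 0, 0, 0], [8, 0, 0, 0, 0, 0], [0, 0, 0, 0, 0, 0]]]}}

```text
time_s: 17.5
position: [0.5442, -0.1174, 0.0609]
tool_rot: [[-0.079, 0.997, -0.0], [0.997, 0.079, -0.0], [-0.0, -0.0, -1.0]]
ft_force: [-0.5, 0.5, -0.7]
width: 0.262
grasp_force: 40.3
```

Emit:
{"op": "apply_moves", "data": {"moves": [[[8, 0, 0, 0, 0, 0], [8, 0, 0, 0, 0, 0], [8, 0, 0, 0, 0, 0], [0, 0, 0, 0, 0, 0], [0, 0, 0, 0, 0, 0]]]}}

```text
time_s: 18.12
position: [0.5425, -0.0941, 0.061]
tool_rot: [[-0.078, 0.997, 0.0], [0.997, 0.078, -0.0], [-0.0, 0.0, -1.0]]
ft_force: [0.1, -0.6, -0.1]
width: 0.265
grasp_force: 40.3
```

Run:
```python
from h import *
c,o=snap("wrist","wJ");print(o["position"],o["tool_rot"].round(4).tolist(),o["ft_force"],o["width"],o["time_s"])
ez=np.array([-.0785,.9969]);ex=np.array([.9969,.0785]);C=np.array([.5334,.0155])
# cassette near corner as predicted (z=.104), and grey profiles along some rows
print(proj(c,[np.r_[C+ex*x/1e3+ez*-.05,z] for x in(-5,5) for z in(.104,.07,.045)],o).round(0).tolist())
for r in (5,20,40,60,80): print(r,c["pixels"][r,224:344:3].mean(1).astype(int).tolist())
plan([((.5419,-.0927,.0605),94.5)],mm=10)
```

```text
[ 0.54245961 -0.09407969  0.06095058] [[-0.0784, 0.9969, 0.0001], [0.9969, 0.0784, -0.0003], [-0.0003, 0.0001, -1.0]] [ 0.1006214  -0.58938223 -0.06103158] 0.2647164808501752 18.125
[[267.0, 145.0], [271.0, 133.0], [273.0, 127.0], [304.0, 145.0], [299.0, 133.0], [297.0, 127.0]]
5 [139, 140, 136, 137, 138, 137, 138, 142, 138, 121, 120, 126, 76, 54, 148, 143, 147, 137, 116, 54, 15, 87, 201, 203, 202, 201, 183, 48, 60, 63, 63, 61, 68, 65, 70, 69, 66, 70, 70, 67]
20 [139, 138, 138, 138, 140, 140, 140, 141, 138, 126, 127, 125, 75, 55, 149, 143, 146, 134, 119, 61, 28, 83, 200, 205, 203, 202, 181, 51, 62, 68, 67, 58, 72, 67, 69, 71, 67, 69, 66, 69]
40 [136, 136, 137, 139, 135, 138, 133, 137, 134, 110, 124, 124, 80, 68, 152, 148, 147, 138, 114, 50, 15, 85, 204, 207, 206, 203, 180, 51, 61, 62, 65, 59, 63, 72, 70, 72, 68, 68, 67, 71]
60 [137, 136, 135, 133, 140, 137, 134, 135, 140, 109, 123, 125, 96, 54, 147, 149, 149, 134, 124, 61, 20, 85, 204, 208, 206, 204, 176, 55, 66, 63, 62, 68, 70, 70, 70, 75, 69, 71, 71, 66]
80 [136, 134, 136, 140, 22, 39, 46, 37, 14, 17, 112, 126, 100, 60, 141, 153, 156, 134, 122, 57, 16, 81, 204, 208, 205, 206, 173, 51, 67, 66, 65, 61, 14, 0, 43, 40, 39, 37, 69, 68]
[[1.5, -0.4, 0.4, 0.0, 0.0, -0.0]]
end [ 0.5419 -0.0927  0.0605] 94.48
```

Emit:
{"op": "apply_moves", "data": {"moves": [[[0, 0, 0, 0, 0, 0], [0, 0, 0, 0, 0, 0], [0, 0, 0, 0, 0, 0], [0, 0, 0, 0, 0, 0]]]}}

```text
time_s: 18.68
position: [0.5424, -0.0942, 0.0609]
tool_rot: [[-0.078, 0.997, -0.0], [0.997, 0.078, -0.0], [-0.0, -0.0, -1.0]]
ft_force: [-0.6, -0.0, -1.4]
width: 0.266
grasp_force: 40.3
```

Run:
```python
from h import *
o=status.get_obs();print(o["position"],np.abs(o["qvel"]).max(),o["ft_force"],o["grasp_force"]);print(job.close_job())
```

```text
[ 0.54240632 -0.09415365  0.06089741] 0.0009520426704219993 [-0.60919209 -0.00848378 -1.39977034] 40.33602297306061
the job is handed in; nothing more can be done
None
```

The job is handed in, verdict not shown: by my measurements the cassette stands home in the stand and the clip is held still and squeezed open round its free edge, lips about 53 mm above the foot, clear of the glass; I viewed 11 pictures, one over the limit of 10.

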